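# Load the curing slide and hold it at its notch

## Task

Load the curing slide: lay the white separator sheet flat and square on the pink blank that already lies in the carriage, then lay the loose pink blank squarely on top of the sheet; lay them, do not drop them. Then take the carriage by its red post and slide it along the rail towards the lamp until the ball clicks into the notch, without running on past it, and finish while still gripping the post there, with the stack in place. Leave the bowl, the jar and the red bin where they are.

Things in the scene. Friction and masses are not known exactly. Their poses are not given: they have to be found in the camera images.
- separator: Loose white stiff plastic separator sheet, 50 x 60 x 5 mm (its x, y, z), about 30 g, lying flat on one of two identical black round risers (36 mm diameter, top 22 mm above the table), so its edges overhang. Origin: centre of its underside. z up. Grip it across its 50 mm (x) width.
- blank: Loose pink resin blank, 50 x 60 x 10 mm (its x, y, z), about 60 g, lying flat on the other black riser (36 mm diameter, 22 mm high). Origin: centre of its underside. Grip it across its 50 mm (x) width. Which riser holds which varies.
- blank_top (a point): Centre of the top of the lower pink blank (50 x 60 x 10 mm, fixed in the carriage), 54 mm above the table; the sheet belongs on it. y points along the rail towards the lamp (the way to slide), z up. The deck below is 64 mm wide (x), from y = -85 to +45 mm. Two aluminium end walls, inner faces at y = +34 and -34 mm, rise 12 mm above this point; the x sides are open.
- grip_post: Red square post on the carriage, 18 x 18 mm, 62 mm high: the handle to grip. Origin: centre of its foot, on the deck 44 mm above the table (top at 106 mm), 62 mm behind blank_top along the rail (-y). Axes parallel to the carriage's. Clear above 69 mm height when the stack is loaded.
- stage (a joint): Travel of the carriage along the rail (m): 0 at the end away from the lamp, growing towards it, up to 0.26. Friction about 2 N; it stays where left. Its spring ball meets a ramp 43 to 18 mm before the notch (1 to 2 N more push), rides a flat, then from about 6 mm before snaps in, drawing the carriage forward. To push it out again takes about 8 N.
- index_block: Fixed blue block beside the rail, on the side away from the robot, 90 mm long, 50 mm high, with brass ramps facing the rail and a small white lamp on top (to 107 mm high). Its place along the rail varies. Origin: centre of its length, on the table; y parallel to the rail. The 11 mm wide notch between the ramps is at its y = 0: the ball is home when blank_top is level with it along y.
- bowl: Bystander: dark green mixing bowl, 110 mm across, 60 mm high. Origin: centre of its underside.
- jar: Bystander: amber jar, 56 mm across, 75 mm high. Origin: centre of its underside.
- bin: Bystander: open red bin, 120 x 90 x 60 mm. Origin: centre of its underside.
Mind the look-alikes: they are no part of the job. Of the things that look like the separator, the middle-sized one is meant. Of the things that look like the index_block, the smaller one is meant.

How it is judged:
On the way, in this order (a step that is already met when the one before it is completed fails the run):
1. the separator lies flat and square on the lower blank, let go (x of separator in the frame of blank_top between -0.006 and 0.006 m and y of separator in the frame of blank_top between -0.006 and 0.006 m and z of separator in the frame of blank_top between -0.002 and 0.002 m and angle between separator's own z axis and vertical below 0.06 rad and angle between the x axis of separator and the x axis of blank_top, either way round below 0.2 rad and contact force between the fingers and separator below 0.05 N), for 0.2 s.
2. the loose blank lies flat and square on the separator, let go (all of step 1 and x of blank in the frame of blank_top between -0.006 and 0.006 m and y of blank in the frame of blank_top between -0.006 and 0.006 m and z of blank in the frame of blank_top between 0.003 and 0.007 m and angle between blank's own z axis and vertical below 0.06 rad and angle between the x axis of blank and the x axis of blank_top, either way round below 0.2 rad and contact force between the fingers and blank below 0.05 N), for 0.2 s.
At the end, for the whole second after the job is handed in: Ends holding: fingers grip the red post (over 3 N), carriage still and within 2.5 mm of the notch; sheet, then blank, lie flat on the lower blank, each within 6 mm of its centre and 0.2 rad of square, untouched by the fingers (all of step 2 and y of blank_top in the frame of index_block between -0.0025 and 0.0025 m and velocity of joint stage between -0.005 and 0.005 m/s and contact force between the fingers and grip_post above 3 N); the arm keeps its last pose, push and grip.
It fails at once if the carriage is run more than 15 mm past the notch (y of blank_top in the frame of index_block above 0.015 m).
It fails at once if the separator is dropped (falls freely from more than about 18 mm) (linear speed of separator above 0.6 m/s and contact force between the fingers and separator below 0.01 N).
It fails at once if the blank is dropped (falls freely from more than about 18 mm) (linear speed of blank above 0.6 m/s and contact force between the fingers and blank below 0.01 N).
It fails at once if the bowl, the jar or the red bin is disturbed (moved by more than 20 mm) (distance of any of bowl, jar, bin from where it was at the start of the episode above 0.02 m).
It also fails if it takes over 64 s, if anything falls off the work surface, if the arm or the gripper's body presses on something with over 40 N, if the wrist force passes 120 N, or if a joint passes its speed limit or range.

## Robot

A 6-joint arm with a two-finger parallel gripper is mounted at the origin on the work surface. World frame = base frame: x ahead of the robot, y to its left, z up, the work surface at z = 0. Lengths are in m, angles in rad, forces in N, time in s.
With the tool pointing down it reaches from about 0.325 to 1 m from the base axis. Payload 5.1 kg.
Tool frame: the origin (TCP) lies on the centre line of the jaws, within the pads' length; the fingertips stand 22 mm ahead of it and the grasp point (between the pads) lies 3 mm ahead of it (tip_extent is the distance from the TCP to the fingertips, in m); x points along the fingers, y is the direction in which the jaws open and shut, and the axes are right-handed (so a half turn about x gives the same grasp; the last joint's range is limited). The gripper opens to 85 mm and grips with 20 to 120 N. Pads are 22 mm wide; open, the fingers measure 114 mm over their backs; the gripper's body (76 mm by 85 mm) begins 54 mm behind the grasp point. The pads swing forward as they close: fully open they stand 13 mm farther back than shut.
Start: joints at [1.236, 0.124, 1.65, -0, 1.367, -0.083], TCP at [0.162, 0.629, 0.253] pointing down, gripper open.
Joint ranges: [-2.61, 2.61], [-1.02, 2.33], [0.03, 2.71], [-1.35, 4.49], [0.32, 2.68], [-2.91, 2.91]. Speed limits (rad/s): [2.57, 2.57, 3.14, 3.14, 3.14, 3.14].

## Interface

Orientations are given as a rotation vector (axis times angle).
In Python, from rig import * gives the robot as it stands. The module is installed in compiled form; this text tells all that it offers.
- The arm moves only by the tool arm_command, never from a script. Its argument "series" is a list of rows, each an object of numbers: "dx", "dy", "dz": the shift along the tool's x, y, z in m; "twist": the turn about the tool's x in degrees. A call has 1 to 20 rows; each row is the pose to reach, as a shift and turn from the pose measured when the call began, along the tool's axes at that moment; what a row does not reach only later rows make up. A row lasts 1/8 s, in which the tool goes at most 62.5 mm and 10.7 degrees, less where a joint would pass 70% of its speed; a pose out of reach is approached as far as the arm can. A call with a gripper value outside its range is refused whole. "jaw" is the finger opening in m, from 0 to 0.0854, set as the call begins (left out, the last holds). The fingers move at their own pace and stop on an object; "newtons" is the grip in N (left out, the last holds). Time passes only in rows, so rows that repeat a pose let the fingers close. It gives the time, the measured TCP pose, the force and the opening at its end, in the units of the state.
- read_state(): the state, without advancing time (a new reading comes with each control period).
- get_image(name): name is "scene" or "top" or "wrist"; returns a dict with "image" (480x640x3 uint8, blue, green, red), "depth" (480x640 float32, m along the optical axis (not along the pixel's ray), 0 where there is no reading), "fx", "fy", "cx", "cy" (pixels), "pose" (4x4, takes a point from camera to world coordinates); the wrist camera has in their place "tool_from_camera" (4x4, takes a point from camera to tool coordinates, whose origin is the TCP and whose axes are the tool frame's). Camera axes: x right, y down, z forward; pixel columns grow to the right and rows downward; lengths in m; the calibration is good to about 2 mm. A picture is of the moment at which its call begins: read the wrist's pose just before it.
- hand_in(): hands the job in, once; it reports no verdict.
The state is a dict: "time_s": time; "qpos": joint angles; "joint_vel": joint speeds; "tau": joint torques, N m; "ee_pos": TCP position; "tool_rot": TCP orientation; "contact_force": force on the tool from outside, world axes, zero at the start; "ft_torque": the same for the moment, N m; "grip_width": opening from 0.0 (shut) to 1.0 (fully open).
Only numpy, scipy, OpenCV 4.12 (cv2) and the standard library are available. Lean on these libraries where they do the work, as an engineer would, in place of code of your own. Each camera call takes 0.05 s, during which the arm holds its last target. There are 200 camera calls.

## Working session

There is one attempt and no reset: what is moved stays moved. The work goes in short steps, Python scripts to look and compute and a tool call to move; the robot and the scene stay as the last step left them, time stands still between calls to the robot, and variables do not carry over. Pictures are saved under pics/ and viewed, about 8 in all and at most 12, crops included, and the job is handed in when it is done.

Besides the shell and the picture viewer there is one more tool, called after "Emit:" as a command line: name --argument value ..., lists and objects as JSON in quotes. arm_command: Moves the arm, as the interface text tells. Its arguments: {"type":"object","properties":{"series":{"type":"array"},"jaw":{"type":"number"},"newtons":{"type":"number"}},"required":["series"]}

```bash
mkdir -p pics; python3 - <<'E'
from rig import *
import cv2,numpy as np,pickle
s=read_state();print(s)
d={n:get_image(n) for n in("scene","top")}
pickle.dump(d,open('d.pkl','wb'))
for n in d:
    cv2.imwrite(f'pics/{n}.png',d[n]['image']);print(n,d[n]['fx'],d[n]['cx'],d[n]['cy'],np.round(d[n]['pose'],3).tolist())
E
```

```text
{'time_s': 0.0, 'qpos': array([ 1.23643221e+00,  1.24477546e-01,  1.65171981e+00, -1.52693657e-05,
        1.36745582e+00, -8.25878989e-02]), 'joint_vel': array([-0.00068228,  0.00015453,  0.00085146,  0.00061478,  0.00141645,
        0.00099974]), 'tau': array([-1.04960953e-03, -4.23612964e+01, -3.65452266e+01, -1.92088951e-04,
        6.93352995e-03, -5.09922259e-06]), 'ee_pos': array([0.16176607, 0.62895583, 0.25204371]), 'tool_rot': array([ 0.19606966,  1.56215628, -0.19924815]), 'contact_force': array([-1.14095413, -0.17824958, -0.5388648 ]), 'ft_torque': array([-0.02783105,  0.01830302, -0.00054665]), 'grip_width': 1.0018505422831199}
scene 432.97253418584614 322.1084711908775 238.68440748241238 [[0.508, 0.489, -0.71, 1.305], [0.862, -0.297, 0.412, -0.432], [-0.01, -0.82, -0.572, 0.656], [0.0, 0.0, 0.0, 1.0]]
top 453.3645116801398 325.48791175185534 235.06035480111095 [[-0.039, -0.973, 0.226, 0.364], [-0.999, 0.04, -0.002, -0.004], [-0.007, -0.226, -0.974, 1.086], [0.0, 0.0, 0.0, 1.0]]
```

View pics/top.png

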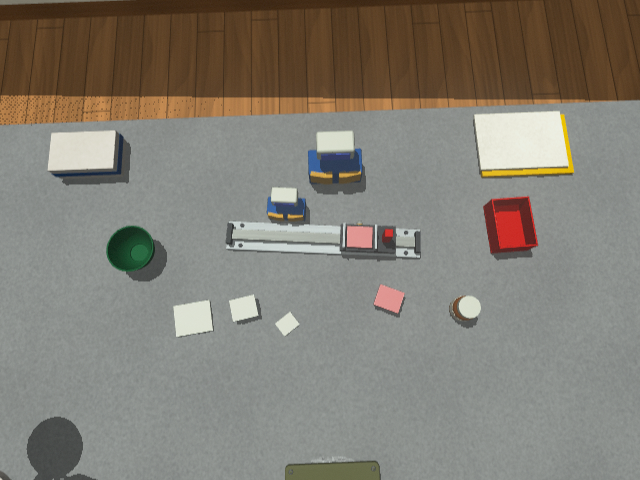

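View pics/scene.png

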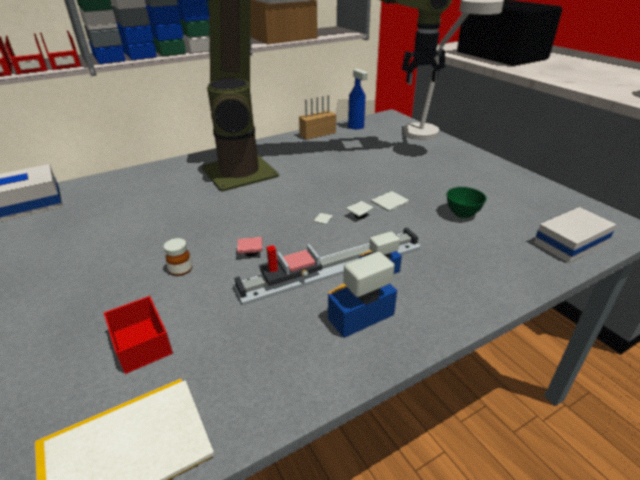

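In the top view, the sheet-like white objects are at (193,318) large, (244,308) middle and (287,324) small. The middle one casts a riser shadow, so it is the separator. The blue blocks are at (335,160) large and (286,205) small, and the small one beside the rail is the index block. The loose blank is at (389,299), the carriage blank at (359,237) and the post at (388,236). Next I'll confirm in a crop and measure.

```bash
cat > h.py <<'E'
import numpy as np,cv2
from scipy.spatial.transform import Rotation as R
def ray(d,uv,z,pose):
    uv=np.atleast_2d(uv).astype(float)
    v=np.c_[(uv[:,0]-d['cx'])/d['fx'],(uv[:,1]-d['cy'])/d['fy'],np.ones(len(uv))]@pose[:3,:3].T
    o=pose[:3,3]; return o+v*((z-o[2])/v[:,2])[:,None]
def mask(img,kind):
    h=cv2.cvtColor(img,cv2.COLOR_BGR2HSV).astype(int);H,S,V=h[...,0],h[...,1],h[...,2]
    red=(H<8)|(H>172)
    m={'white':(S<35)&(V>195),'pink':red&(S>70)&(S<165)&(V>150),'red':red&(S>190)&(V>100),
       'blue':(H>100)&(H<125)&(S>130)&(V>60),'brass':(H>10)&(H<25)&(S>110)&(V>120)}[kind]
    return m.astype(np.uint8)*255
def rects(d,pose,kind,z,amin=40,amax=1e9):
    cs,_=cv2.findContours(mask(d['image'],kind),cv2.RETR_EXTERNAL,cv2.CHAIN_APPROX_NONE)
    for c in cs:
        a=cv2.contourArea(c)
        if not amin<a<amax: continue
        p=ray(d,c.reshape(-1,2),z,pose)[:,:2]
        r=cv2.minAreaRect((p*1000).astype(np.float32))
        print(kind,'px',c.reshape(-1,2).mean(0).round(),'area',a,'c',np.round(r[0],1),'size',np.round(r[1],1),'ang',round(r[2],1))
E
python3 - <<'E'
from h import *;import pickle
d=pickle.load(open('d.pkl','rb'))['top'];P=d['pose']
for k,z in(('white',.027),('pink',.032),('pink',.054),('red',.106),('blue',.05),('brass',.05)):print(z);rects(d,P,k,z)
i=d['image'];a=cv2.resize(i[170:350,165:435],None,fx=2.9,fy=2.9,interpolation=cv2.INTER_CUBIC);cv2.imwrite('pics/crop.png',a)
E
```

```text
0.027
white px [287. 323.] area 266.0 c [405.7  90.3] size [35.2 43.1] ang 36.0
white px [192. 318.] area 1030.5 c [426.9 307.3] size [69.3 83.7] ang 7.8
white px [469. 306.] area 336.0 c [ 427.4 -332.4] size [49.1 47.5] ang 60.6
white px [243. 308.] area 490.0 c [445.2 190.6] size [48.8 59.1] ang 11.8
white px [401. 252.] area 40.5 c [ 561.5 -184.5] size [24.2 14.5] ang 87.7
white px [287. 247.] area 545.0 c [584.4  86. ] size [253.5  15.4] ang 85.1
white px [290. 228.] area 528.0 c [631.8  77.5] size [236.   20.2] ang 85.5
white px [283. 194.] area 288.0 c [716.4  93.1] size [59.2 33.4] ang 87.6
white px [334. 141.] area 613.0 c [853.6 -39.3] size [90. 50.] ang 89.9
white px [ 81. 150.] area 2267.0 c [855.2 598.8] size [162.4  99.7] ang 90.0
white px [520. 140.] area 4623.0 c [ 837.1 -506.4] size [217.5 149.6] ang 90.0
0.032
pink px [388. 298.] area 501.0 c [ 452.8 -146.3] size [59.2 49.1] ang 67.7
pink px [359. 236.] area 484.0 c [602.2 -87.9] size [59.8 51.4] ang 87.1
0.054
pink px [388. 298.] area 501.0 c [ 450.9 -143.4] size [57.9 48. ] ang 67.7
pink px [359. 236.] area 484.0 c [597.3 -86.1] size [58.6 50.3] ang 87.1
0.106
red px [518. 225.] area 915.0 c [ 603.5 -427.7] size [111.1  84.2] ang 2.1
0.05
blue px [270. 206.] area 55.5 c [684.8 119. ] size [21.4 37.9] ang 89.4
blue px [313. 162.] area 171.0 c [790.9  14.6] size [57.  31.9] ang 6.9
0.05
brass px [321. 175.] area 69.5 c [754.9  -0.8] size [51.4 11.5] ang 81.5
brass px [349. 174.] area 61.0 c [753.3 -70.8] size [12. 52.] ang 3.6
brass px [529. 171.] area 463.0 c [ 742.9 -501.6] size [ 21.8 223.3] ang 1.9
brass px [426. 103.] area 2508.5 c [ 928.6 -291.8] size [774.2  44.3] ang 87.5
brass px [136. 107.] area 6087.5 c [948.4 453. ] size [708.1  80.2] ang 87.5
```

View pics/crop.png

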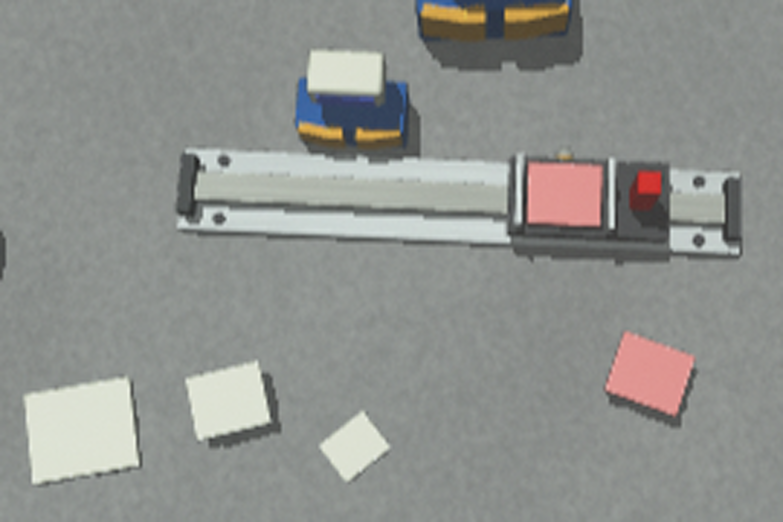

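The crop confirms the separator at (229,400), middle-sized (49 × 59 mm measured) and raised with a shadow. The small index block is at (352,105) with its notch at (348,135), beside the rail. Next is a hover over the separator for a wrist look.

```bash
cat >> h.py <<'E'
def goto(s,pos,xang):
    """shift/turn for TCP pos (m), jaw axis along world angle xang (deg, mod 180)"""
    Rm=R.from_rotvec(s['tool_rot']).as_matrix(); t=Rm.T@(np.array(pos)-s['ee_pos'])
    y=Rm[:,1]; cur=np.degrees(np.arctan2(y[1],y[0])); d=(xang-cur+90)%180-90
    tw=-d if Rm[2,0]<0 else d
    print('dx,dy,dz mm',np.round(t*1000,1),'twist',round(tw,1),'rows>=',round(max(np.linalg.norm(t)/.0625,abs(tw)/10.7),1),'q6',round(s['qpos'][5],2),'toolx',np.round(Rm[:,0],4),'jaw ang',round(cur,1))
E
python3 - <<'E'
from h import *;from rig import *;import pickle
s=read_state();goto(s,(.445,.19,.22),11.8)
w=get_image('wrist');print(np.round(w['tool_from_camera'],3).tolist(),w['fx'],w['cx'],w['cy'])
d=pickle.load(open('d.pkl','rb'))['top'];P=d['pose']
print('notch',ray(d,[(285,216.5)],.045,P),'post',ray(d,[(165+649/2.9,170+182/2.9)],.106,P))
print('rail edge ang',ray(d,[(227.5,220.5),(419.5,229.5)],.0,P))
E
```

```text
dx,dy,dz mm [  32.8 -354.5  383.6] twist 63.8 rows>= 8.4 q6 -0.08 toolx [-6.0e-04 -1.8e-03 -1.0e+00] jaw ang 75.6
[[0.0, -0.315, 0.949, -0.12], [1.0, 0.0, -0.0, -0.0], [-0.0, 0.949, 0.315, -0.08], [0.0, 0.0, 0.0, 1.0]] 377.3661928623789 315.535470918526 235.8520304324256
notch [[0.65521613 0.08776898 0.045     ]] post [[ 0.5912054  -0.14733562  0.106     ]]
rail edge ang [[ 0.66340952  0.23464651  0.        ]
 [ 0.62093097 -0.23891447  0.        ]]
```

Emit:
arm_command --series '[{"dx": 0.033, "dy": -0.354, "dz": 0.384, "twist": 64}, {"dx": 0.033, "dy": -0.354, "dz": 0.384, "twist": 64}, {"dx": 0.033, "dy": -0.354, "dz": 0.384, "twist": 64}, {"dx": 0.033, "dy": -0.354, "dz": 0.384, "twist": 64}, {"dx": 0.033, "dy": -0.354, "dz": 0.384, "twist": 64}, {"dx": 0.033, "dy": -0.354, "dz": 0.384, "twist": 64}, {"dx": 0.033, "dy": -0.354, "dz": 0.384, "twist": 64}, {"dx": 0.033, "dy": -0.354, "dz": 0.384, "twist": 64}, {"dx": 0.033, "dy": -0.354, "dz": 0.384, "twist": 64}, {"dx": 0.033, "dy": -0.354, "dz": 0.384, "twist": 64}, {"dx": 0.033, "dy": -0.354, "dz": 0.384, "twist": 64}, {"dx": 0.033, "dy": -0.354, "dz": 0.384, "twist": 64}]' --jaw 0.065

```text
time_s: 1.65
ee_pos: [0.445, 0.1915, 0.2199]
tool_rot: [1.057, 1.298, -1.059]
contact_force: [-0.1, -0.3, -0.1]
grip_width: 0.755
```

```bash
cat >> h.py <<'E'
def wrist():
    from rig import read_state,get_image
    s=read_state();w=get_image('wrist');T=np.eye(4);T[:3,:3]=R.from_rotvec(s['tool_rot']).as_matrix();T[:3,3]=s['ee_pos']
    print('t',s['time_s'],'ee',np.round(s['ee_pos'],4),'grip',round(s['grip_width'],3),'F',np.round(s['contact_force'],1))
    return s,w,T@w['tool_from_camera']
E
python3 - <<'E'
from h import *
s,w,P=wrist();cv2.imwrite('pics/w1.png',w['image']);rects(w,P,'white',.027,300)
goto(s,(.445,.19,.12),11.8)
E
```

```text
t 1.65 ee [0.445  0.1915 0.2199] grip 0.755 F [-0.1 -0.3 -0.1]
white px [608. 409.] area 1065.5 c [780.2  39.6] size [44.8 44.2] ang 85.1
white px [399. 408.] area 694.5 c [573.2   5.8] size [67.6 18.4] ang 84.8
white px [257. 292.] area 1488.5 c [408.4 104.3] size [34.8 42.1] ang 36.1
white px [495. 295.] area 4627.5 c [623.9 146.3] size [142.1  34.8] ang 85.4
white px [485. 241.] area 2288.5 c [610.  167.9] size [134.2  64.4] ang 85.0
white px [317. 209.] area 3489.5 c [446.  190.3] size [49.7 59.3] ang 11.2
white px [327.  55.] area 9863.0 c [428.9 309.4] size [67.2 79.8] ang 7.7
dx,dy,dz mm [99.9 -0.2  1.3] twist -0.1 rows>= 1.6 q6 0.09 toolx [-6.0e-04 -1.4e-03 -1.0e+00] jaw ang 11.7
```

View pics/w1.png

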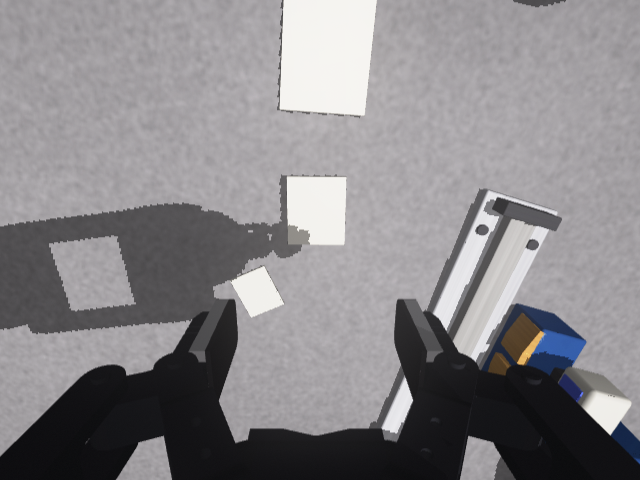

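The separator is at (317,210), the fingertips at (222,302) and (410,302), and the rail is on the right. I'll use depth to find the fingertip extension at this opening.

```bash
python3 - <<'E'
from h import *
s,w,P=wrist()
v,u=np.mgrid[0:480,0:640];z=w['depth'];m=(z>.02)&(z<.25)
p=np.c_[((u-w['cx'])/w['fx']*z)[m],((v-w['cy'])/w['fy']*z)[m],z[m],np.ones(m.sum())]@w['tool_from_camera'].T
p=p[abs(p[:,2])<.015]
for sg in(-1,1):
    q=p[p[:,1]*sg>0]; print(sg,'tip x pct',np.percentile(q[:,0],[90,98,100]).round(4)); t=q[q[:,0]>np.percentile(q[:,0],90)]; print(t.min(0).round(4),t.max(0).round(4))
goto(s,(.446,.1903,.12),11.2);goto(s,(.446,.1903,.038),11.2)
E
```

```text
t 1.7 ee [0.445  0.1914 0.2199] grip 0.762 F [-0.2  0.3 -0.2]
-1 tip x pct [-0.0126  0.0068  0.0178]
[-0.0126 -0.0457 -0.0117  1.    ] [ 0.0178 -0.0315  0.0117  1.    ]
1 tip x pct [-0.013   0.0068  0.0173]
[-0.013   0.0326 -0.0118  1.    ] [0.0173 0.0471 0.0116 1.    ]
dx,dy,dz mm [99.9  0.8  1.2] twist 0.5 rows>= 1.6 q6 0.09 toolx [-5.0e-04 -1.4e-03 -1.0e+00] jaw ang 11.7
dx,dy,dz mm [181.9   0.9   1.1] twist 0.5 rows>= 2.9 q6 0.09 toolx [-5.0e-04 -1.4e-03 -1.0e+00] jaw ang 11.7
```

Emit:
arm_command --series '[{"dx": 0.06, "dy": 0.001, "dz": 0.001, "twist": 0.5}, {"dx": 0.11, "dy": 0.001, "dz": 0.001, "twist": 0.5}, {"dx": 0.15, "dy": 0.001, "dz": 0.001, "twist": 0.5}, {"dx": 0.17, "dy": 0.001, "dz": 0.001, "twist": 0.5}, {"dx": 0.18, "dy": 0.001, "dz": 0.001, "twist": 0.5}, {"dx": 0.184, "dy": 0.001, "dz": 0.001, "twist": 0.5}, {"dx": 0.184, "dy": 0.001, "dz": 0.001, "twist": 0.5}]'

```text
time_s: 2.62
ee_pos: [0.4467, 0.1907, 0.0367]
tool_rot: [1.064, 1.294, -1.064]
contact_force: [0.2, 0.1, 0.6]
grip_width: 0.759
```

Emit:
arm_command --series '[{"dx": 0}, {"dx": 0}, {"dx": 0}, {"dx": 0}, {"dx": 0}, {"dx": 0}]' --jaw 0.04 --newtons 20

```text
invalid input
```

Emit:
arm_command --series '[{"dx": -0.01}, {"dx": -0.03}, {"dx": -0.06}, {"dx": -0.09}, {"dx": -0.12}, {"dx": -0.124}, {"dx": -0.124}]'

```text
invalid input
```

```bash
python3 - <<'E'
from h import *
s,w,P=wrist();cv2.imwrite('pics/w2.png',w['image']);goto(s,(.46,-.02,.2),-5)
E
```

```text
t 2.625 ee [0.4467 0.1907 0.0367] grip 0.759 F [0.2 0.1 0.6]
dx,dy,dz mm [-163.1  -27.8  209.5] twist 16.2 rows>= 4.3 q6 0.1 toolx [ 9.e-04 -1.e-03 -1.e+00] jaw ang 11.2
```

View pics/w2.png

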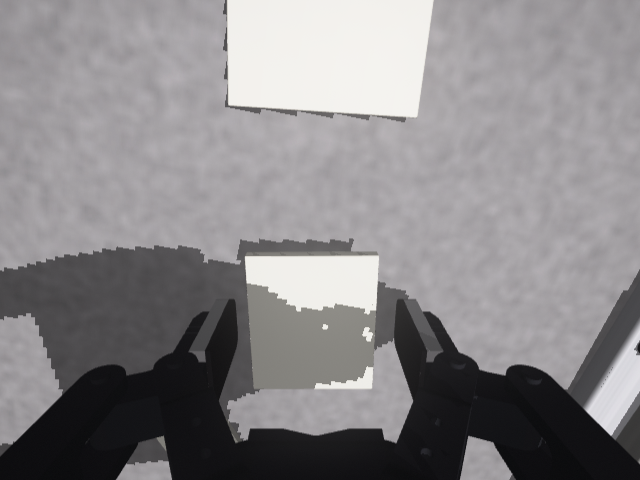

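The sheet, at columns 248–378, sits between the open pads (235 and 398). Rows need all four keys.

Emit:
arm_command --series '[{"dx": 0, "dy": 0, "dz": 0, "twist": 0}, {"dx": 0, "dy": 0, "dz": 0, "twist": 0}, {"dx": 0, "dy": 0, "dz": 0, "twist": 0}, {"dx": 0, "dy": 0, "dz": 0, "twist": 0}, {"dx": 0, "dy": 0, "dz": 0, "twist": 0}]' --jaw 0.04 --newtons 20

```text
time_s: 3.3
ee_pos: [0.4478, 0.191, 0.038]
tool_rot: [1.065, 1.293, -1.062]
contact_force: [-0.1, -0.3, 6.2]
grip_width: 0.578
```

```bash
python3 - <<'E'
from h import *
s,w,P=wrist();print(s['ft_torque'])
E
```

```text
t 3.3 ee [0.4478 0.191  0.038 ] grip 0.578 F [-0.1 -0.3  6.2]
[0.03642612 0.09638456 0.01902422]
```

Emit:
arm_command --series '[{"dx": -0.01, "dy": 0, "dz": 0, "twist": 0}, {"dx": -0.04, "dy": 0, "dz": 0, "twist": 0}, {"dx": -0.08, "dy": 0, "dz": 0, "twist": 0}, {"dx": -0.12, "dy": 0, "dz": 0, "twist": 0}, {"dx": -0.13, "dy": 0, "dz": 0, "twist": 0}, {"dx": -0.13, "dy": 0, "dz": 0, "twist": 0}]'

```text
time_s: 4.1
ee_pos: [0.4474, 0.1909, 0.168]
tool_rot: [1.066, 1.292, -1.062]
contact_force: [-0.7, 0.1, -1.3]
grip_width: 0.575
```

```bash
python3 - <<'E'
from h import *
s,w,P=wrist();print(s['ft_torque'])
cv2.imwrite('pics/w3.png',w['image'])
v,u=np.mgrid[0:480,0:640];z=w['depth']
p=np.c_[((u-w['cx'])/w['fx']*z).ravel(),((v-w['cy'])/w['fy']*z).ravel(),z.ravel(),np.ones(z.size)]@w['tool_from_camera'].T
h=cv2.cvtColor(w['image'],cv2.COLOR_BGR2HSV).reshape(-1,3)
m=(p[:,0]>-.01)&(p[:,0]<.04)&(abs(p[:,1])<.03)&(abs(p[:,2])<.06)&(h[:,2]>90)&(z.ravel()>0)
q=p[m];print('sheet top in tool',len(q),q.min(0),q.max(0),np.median(q,0))
A=np.c_[q[:,1:3],np.ones(len(q))];print('plane slopes',np.linalg.lstsq(A,q[:,0],rcond=None)[0])
print(cv2.minAreaRect((q[:,1:3]*1000).astype(np.float32)))
goto(s,(.595,-.087,.16),-5)
E
```

```text
t 4.1 ee [0.4474 0.1909 0.168 ] grip 0.575 F [-0.7  0.1 -1.3]
[-0.02070756  0.01773501 -0.04970468]
sheet top in tool 17209 [-0.00880077 -0.02879473 -0.03006878  1.        ] [0.01723705 0.02993638 0.03107884 1.        ] [ 1.17655250e-02  7.34053109e-04 -3.90643412e-03  1.00000000e+00]
plane slopes [-0.01397106 -0.00199131  0.01169976]
((0.5414085388183594, 0.4810047149658203), (58.73056411743164, 61.112091064453125), 0.14928166568279266)
dx,dy,dz mm [  8.6  90.9 301.3] twist 16.2 rows>= 5.0 q6 0.1 toolx [ 3.7e-03 -2.0e-04 -1.0e+00] jaw ang 11.2
```

View pics/w3.png

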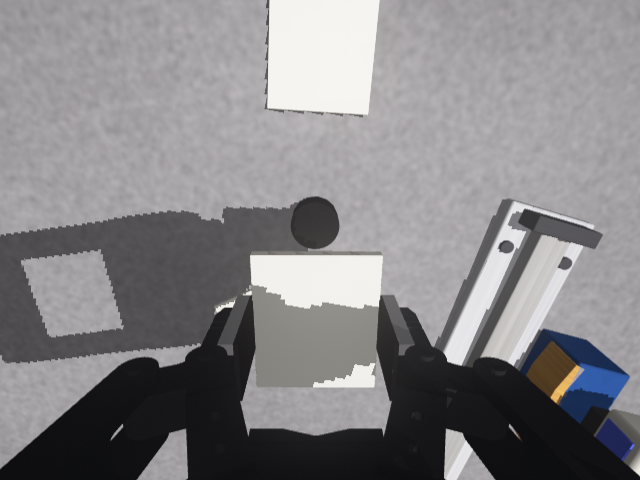

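The sheet is held level and centred: centre about (0.5, 0.5) mm from the tool axis, underside about 17 mm ahead of the TCP. Next I'll hover behind the carriage to refine its pose.

```bash
python3 - <<'E'
from h import *
from rig import *
s=read_state();goto(s,(.591,-.130,.20),-4.5)
E
```

```text
dx,dy,dz mm [-32.8  79.4 342.7] twist 15.7 rows>= 5.7 q6 0.1 toolx [ 1.3e-03 -9.0e-04 -1.0e+00] jaw ang 11.2
```

Emit:
arm_command --series '[{"dx": -0.033, "dy": 0.01, "dz": 0.04, "twist": 2}, {"dx": -0.033, "dy": 0.022, "dz": 0.095, "twist": 5}, {"dx": -0.033, "dy": 0.034, "dz": 0.15, "twist": 8}, {"dx": -0.033, "dy": 0.047, "dz": 0.205, "twist": 11}, {"dx": -0.033, "dy": 0.06, "dz": 0.26, "twist": 13}, {"dx": -0.033, "dy": 0.07, "dz": 0.305, "twist": 15}, {"dx": -0.033, "dy": 0.077, "dz": 0.333, "twist": 15.7}, {"dx": -0.033, "dy": 0.079, "dz": 0.343, "twist": 15.7}, {"dx": -0.033, "dy": 0.079, "dz": 0.343, "twist": 15.7}, {"dx": -0.033, "dy": 0.079, "dz": 0.343, "twist": 15.7}]'

```text
time_s: 5.4
ee_pos: [0.59, -0.1292, 0.1995]
tool_rot: [1.266, 1.171, -1.266]
contact_force: [-0.1, -0.4, -0.3]
grip_width: 0.578
```

```bash
python3 - <<'E'
from h import *
s,w,P=wrist();cv2.imwrite('pics/w4.png',w['image'])
import pickle;pickle.dump((s,w,P),open('w4.pkl','wb'))
rects(w,P,'pink',.054,300);rects(w,P,'white',0.,1000);rects(w,P,'brass',.045,100);rects(w,P,'blue',.05,100)
E
```

```text
t 5.4 ee [ 0.59   -0.1292  0.1995] grip 0.578 F [-0.1 -0.4 -0.3]
white px [317. 284.] area 7220.0 c [ 585.5 -206.2] size [ 67.1 121.9] ang 85.5
white px [338.  48.] area 5957.5 c [617.4  -6.6] size [68.2 47.2] ang 85.1
white px [288.  48.] area 2343.0 c [579.7  -3.8] size [68.  20.3] ang 85.6
brass px [557. 127.] area 1439.0 c [763.7 -72.1] size [15.8 58.5] ang 4.4
brass px [566.  27.] area 1067.0 c [762.3 -10.5] size [32.  14.2] ang 89.3
blue px [600.  89.] area 10982.5 c [792.3 -50.2] size [ 59.8 107.7] ang 0.5
```

View pics/w4.png

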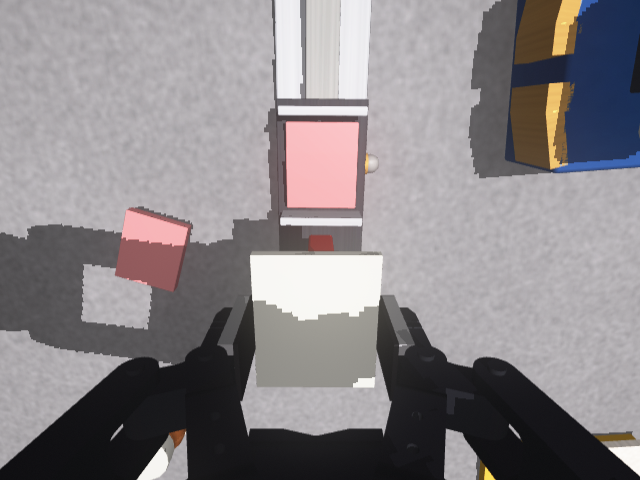

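The lower blank is at (321,165), the ball at (371,163), the loose blank at (153,249), and the post peeks out at (320,243). The pink mask needs loosening.

```bash
sed -i "s/'pink':red&(S>70)&(S<165)&(V>150)/'pink':((H<12)|(H>165))\&(S>60)\&(S<175)\&(V>90)/" h.py; python3 - <<'E'
from h import *;import pickle
s,w,P=pickle.load(open('w4.pkl','rb'))
print(cv2.cvtColor(w['image'],cv2.COLOR_BGR2HSV)[165,321])
rects(w,P,'pink',.054,1500);rects(w,P,'pink',.032,1500)
# end wall inner edges (front wall top z .066)
from rig import *
d=get_image('top');rects(d,d['pose'],'pink',.054,300)
E
```

```text
[179  62 249]
pink px [152. 249.] area 4460.0 c [ 466.8 -138.5] size [58.3 47.6] ang 67.4
pink px [324. 155.] area 3688.0 c [598.1 -85.7] size [60.4 50. ] ang 85.0
pink px [152. 249.] area 4460.0 c [ 456.  -145.9] size [63.1 51.5] ang 67.4
pink px [324. 155.] area 3688.0 c [598.2 -88.7] size [65.4 54.1] ang 85.0
pink px [510. 223.] area 1199.5 c [ 613.  -438.5] size [131.7 111.1] ang 2.0
```

```bash
sed -i "s/(S>60)&(S<175)/(S>45)\&(S<175)/" h.py; python3 - <<'E'
from h import *
from rig import *
s=read_state();goto(s,(.5983,-.0855,.20),-5);goto(s,(.5983,-.0855,.08),-5)
E
```

```text
dx,dy,dz mm [  0.1   4.6 -44.3] twist 0.6 rows>= 0.7 q6 -0.23 toolx [ 1.e-03 -6.e-04 -1.e+00] jaw ang -4.4
dx,dy,dz mm [120.1   4.5 -44.3] twist 0.6 rows>= 2.0 q6 -0.23 toolx [ 1.e-03 -6.e-04 -1.e+00] jaw ang -4.4
```

Emit:
arm_command --series '[{"dx": 0.01, "dy": 0.0025, "dz": -0.025, "twist": 0.6}, {"dx": 0.03, "dy": 0.0045, "dz": -0.044, "twist": 0.6}, {"dx": 0.06, "dy": 0.0045, "dz": -0.044, "twist": 0.6}, {"dx": 0.09, "dy": 0.0045, "dz": -0.044, "twist": 0.6}, {"dx": 0.11, "dy": 0.0045, "dz": -0.044, "twist": 0.6}, {"dx": 0.12, "dy": 0.0045, "dz": -0.044, "twist": 0.6}, {"dx": 0.12, "dy": 0.0045, "dz": -0.044, "twist": 0.6}, {"dx": 0.12, "dy": 0.0045, "dz": -0.044, "twist": 0.6}]'

```text
time_s: 6.5
ee_pos: [0.5992, -0.0861, 0.0814]
tool_rot: [1.275, 1.163, -1.272]
contact_force: [-0.6, -0.3, 0.9]
grip_width: 0.578
```

```bash
python3 - <<'E'
from h import *
s,w,P=wrist();goto(s,(.5983,-.0855,.0705),-5)
E
```

```text
t 6.5 ee [ 0.5992 -0.0861  0.0814] grip 0.578 F [-0.6 -0.3  0.9]
dx,dy,dz mm [10.9 -1.  -0.5] twist -0.0 rows>= 0.2 q6 -0.14 toolx [ 0.0033 -0.0011 -1.    ] jaw ang -5.0
```

Emit:
arm_command --series '[{"dx": 0.004, "dy": -0.0005, "dz": -0.0005, "twist": 0}, {"dx": 0.007, "dy": -0.0005, "dz": -0.0005, "twist": 0}, {"dx": 0.009, "dy": -0.0005, "dz": -0.0005, "twist": 0}, {"dx": 0.0105, "dy": -0.0005, "dz": -0.0005, "twist": 0}, {"dx": 0.0105, "dy": -0.0005, "dz": -0.0005, "twist": 0}]'

```text
time_s: 7.18
ee_pos: [0.599, -0.0856, 0.073]
tool_rot: [1.274, 1.164, -1.272]
contact_force: [-4.8, 0.9, 10.6]
grip_width: 0.575
```

Emit:
arm_command --series '[{"dx": 0, "dy": 0, "dz": 0, "twist": 0}, {"dx": 0, "dy": 0, "dz": 0, "twist": 0}, {"dx": 0, "dy": 0, "dz": 0, "twist": 0}]' --jaw 0.062

```text
time_s: 7.55
ee_pos: [0.5988, -0.0856, 0.0726]
tool_rot: [1.274, 1.164, -1.272]
contact_force: [0.7, -1.0, -0.1]
grip_width: 0.727
```

Emit:
arm_command --series '[{"dx": -0.01, "dy": 0, "dz": 0, "twist": 0}, {"dx": -0.04, "dy": 0, "dz": 0, "twist": 0}, {"dx": -0.09, "dy": 0, "dz": 0.01, "twist": 0}, {"dx": -0.127, "dy": 0, "dz": 0.035, "twist": 0}, {"dx": -0.127, "dy": 0, "dz": 0.044, "twist": 0}, {"dx": -0.127, "dy": 0, "dz": 0.044, "twist": 0}, {"dx": -0.127, "dy": 0, "dz": 0.044, "twist": 0}]'

```text
time_s: 8.43
ee_pos: [0.5937, -0.1286, 0.1976]
tool_rot: [1.273, 1.167, -1.274]
contact_force: [0.4, 0.4, -0.4]
grip_width: 0.726
```

```bash
python3 - <<'E'
from h import *
s,w,P=wrist();cv2.imwrite('pics/w5.png',w['image'])
rects(w,P,'white',.059,1000);rects(w,P,'pink',.032,1000)
goto(s,(.4535,-.1455,.15),-22.5)
E
```

```text
t 8.425 ee [ 0.5937 -0.1286  0.1976] grip 0.726 F [ 0.4  0.4 -0.4]
white px [144. 466.] area 1024.0 c [ 422.7 -340.8] size [51.9 30.3] ang 51.9
white px [333. 300.] area 1491.5 c [ 599.2 -185.2] size [41.7 39.1] ang 85.0
white px [318. 167.] area 6305.5 c [599.9 -86. ] size [60.1 49.6] ang 84.2
white px [331.  47.] area 6107.0 c [614.  -14.2] size [55.7 39.2] ang 85.0
white px [282.  50.] area 2401.5 c [583.8 -11.6] size [55.7 16.5] ang 85.0
pink px [315. 266.] area 1323.5 c [ 591.1 -168.2] size [49.6 23.4] ang 85.0
pink px [148. 252.] area 4532.5 c [ 456.1 -146. ] size [63.5 51.9] ang 67.4
dx,dy,dz mm [  47.8 -138.1   29.2] twist 17.5 rows>= 2.4 q6 -0.21 toolx [-1.1e-03  2.0e-04 -1.0e+00] jaw ang -5.0
```

View pics/w5.png

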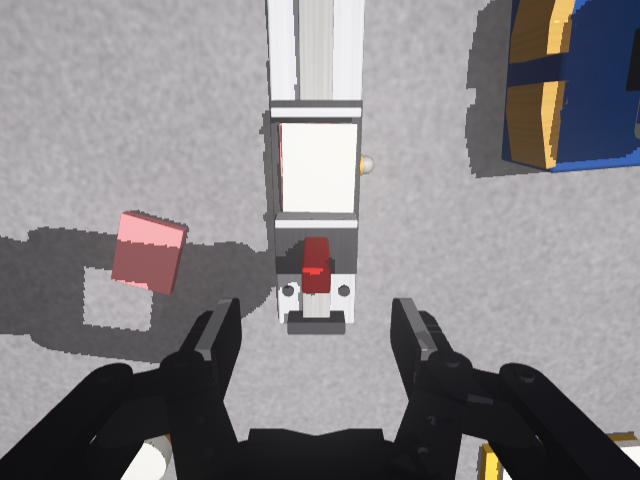

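The sheet lies flat at (318,167), centred about 1.8 mm in +x of the lower blank (tolerance 6 mm). Now the loose blank at (148,252): hover and re-measure.

Emit:
arm_command --series '[{"dx": 0.0, "dy": -0.04, "dz": 0.01, "twist": 6}, {"dx": 0.01, "dy": -0.09, "dz": 0.025, "twist": 14}, {"dx": 0.03, "dy": -0.125, "dz": 0.029, "twist": 17.5}, {"dx": 0.04, "dy": -0.138, "dz": 0.029, "twist": 17.5}, {"dx": 0.04, "dy": -0.138, "dz": 0.029, "twist": 17.5}, {"dx": 0.04, "dy": -0.138, "dz": 0.029, "twist": 17.5}]'

```text
time_s: 9.22
ee_pos: [0.4551, -0.1454, 0.1586]
tool_rot: [1.492, 0.997, -1.491]
contact_force: [-0.5, -0.1, 0.2]
grip_width: 0.728
```

```bash
python3 - <<'E'
from h import *
s,w,P=wrist();cv2.imwrite('pics/w6.png',w['image'])
rects(w,P,'pink',.032,1000)
m=mask(w['image'],'pink');cs,_=cv2.findContours(m,cv2.RETR_EXTERNAL,cv2.CHAIN_APPROX_NONE)
c=max(cs,key=cv2.contourArea);a=cv2.approxPolyDP(c,6,True).reshape(-1,2);print(a.tolist(),np.round(ray(w,a,.032,P)[:,:2]*1000,1).tolist())
goto(s,(.4545,-.1465,.046),-22.5)
E
```

```text
t 9.225 ee [ 0.4551 -0.1454  0.1586] grip 0.728 F [-0.5 -0.1  0.2]
pink px [314. 235.] area 6005.0 c [ 454.1 -146.5] size [60.9 50.1] ang 67.5
pink px [553. 169.] area 2159.0 c [ 614.7 -165.7] size [31.7 66.1] ang 58.6
pink px [469.  67.] area 1038.0 c [580.5 -84.7] size [65.4  6.3] ang 84.2
[[279, 193], [279, 276], [348, 277], [349, 193]] [[444.5, -109.6], [419.9, -164.4], [465.1, -183.9], [487.4, -127.3]]
dx,dy,dz mm [112.6  -0.2   1.2] twist 0.0 rows>= 1.8 q6 -0.03 toolx [ 5.e-04 -3.e-04 -1.e+00] jaw ang -22.5
```

View pics/w6.png

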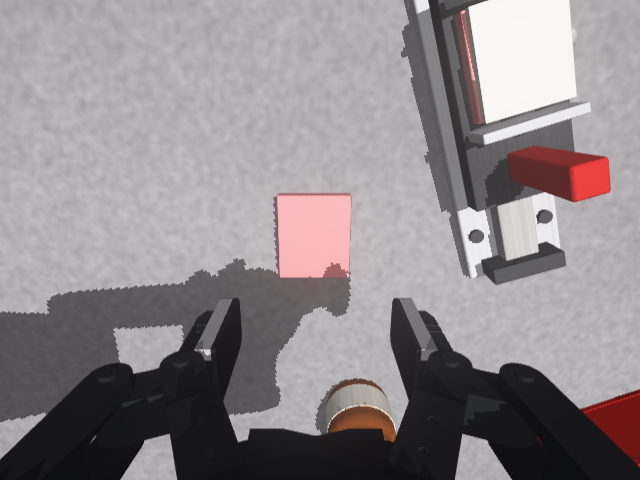

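The loose blank is at (314,235), measured 60.9 × 50.1 mm, and the way down is clear. The jar, at (358,405), is well behind. I'll descend and grip.

Emit:
arm_command --series '[{"dx": 0.04, "dy": 0.0, "dz": 0.001, "twist": 0}, {"dx": 0.08, "dy": 0.0, "dz": 0.001, "twist": 0}, {"dx": 0.105, "dy": 0.0, "dz": 0.001, "twist": 0}, {"dx": 0.115, "dy": 0.0, "dz": 0.001, "twist": 0}, {"dx": 0.117, "dy": 0.0, "dz": 0.001, "twist": 0}, {"dx": 0.117, "dy": 0.0, "dz": 0.001, "twist": 0}]'

```text
time_s: 10.02
ee_pos: [0.4561, -0.1469, 0.0431]
tool_rot: [1.492, 0.995, -1.49]
contact_force: [-0.0, 0.3, -0.2]
grip_width: 0.727
```

Emit:
arm_command --series '[{"dx": 0, "dy": 0, "dz": 0, "twist": 0}, {"dx": 0, "dy": 0, "dz": 0, "twist": 0}, {"dx": 0, "dy": 0, "dz": 0, "twist": 0}, {"dx": 0, "dy": 0, "dz": 0, "twist": 0}, {"dx": 0, "dy": 0, "dz": 0, "twist": 0}]' --jaw 0.04 --newtons 25

```text
time_s: 10.65
ee_pos: [0.457, -0.1473, 0.0441]
tool_rot: [1.493, 0.993, -1.488]
contact_force: [-0.6, -0.1, 6.0]
grip_width: 0.575
```

Emit:
arm_command --series '[{"dx": -0.01, "dy": 0, "dz": 0, "twist": 0}, {"dx": -0.04, "dy": 0, "dz": 0, "twist": 0}, {"dx": -0.08, "dy": 0, "dz": 0, "twist": 0}, {"dx": -0.13, "dy": 0, "dz": 0, "twist": 0}, {"dx": -0.155, "dy": 0, "dz": 0, "twist": 0}, {"dx": -0.155, "dy": 0, "dz": 0, "twist": 0}, {"dx": -0.155, "dy": 0, "dz": 0, "twist": 0}]'

```text
time_s: 11.52
ee_pos: [0.4554, -0.1465, 0.1975]
tool_rot: [1.492, 0.995, -1.49]
contact_force: [-0.3, -0.2, -1.1]
grip_width: 0.578
```

```bash
python3 - <<'E'
from h import *
s,w,P=wrist();cv2.imwrite('pics/w7.png',w['image'])
v,u=np.mgrid[0:480,0:640];z=w['depth']
p=np.c_[((u-w['cx'])/w['fx']*z).ravel(),((v-w['cy'])/w['fy']*z).ravel(),z.ravel(),np.ones(z.size)]@w['tool_from_camera'].T
m=(mask(w['image'],'pink').ravel()>0)&(p[:,0]>-.01)&(p[:,0]<.015)&(abs(p[:,1])<.03)&(abs(p[:,2])<.06)&(z.ravel()>0)
q=p[m];print(len(q),np.median(q,0))
A=np.c_[q[:,1:3],np.ones(len(q))];print('plane',np.linalg.lstsq(A,q[:,0],rcond=None)[0])
print(cv2.minAreaRect((q[:,1:3]*1000).astype(np.float32)))
goto(s,(.5975,-.086,.20),-5)
E
```

```text
t 11.525 ee [ 0.4554 -0.1465  0.1975] grip 0.578 F [-0.3 -0.2 -1.1]
16184 [ 1.29324553e-02  7.93934222e-04 -2.05742315e-03  1.00000000e+00]
plane [ 0.00384446 -0.00096989  0.01293658]
((1.0823307037353516, 1.3552989959716797), (51.120670318603516, 60.77717590332031), 0.15948335826396942)
dx,dy,dz mm [  -2.3  108.2 -110.2] twist -17.4 rows>= 2.5 q6 -0.03 toolx [ 0.0022 -0.0011 -1.    ] jaw ang -22.4
```

Emit:
arm_command --series '[{"dx": -0.002, "dy": 0.03, "dz": -0.03, "twist": -5}, {"dx": -0.002, "dy": 0.07, "dz": -0.07, "twist": -11}, {"dx": -0.002, "dy": 0.1, "dz": -0.1, "twist": -16}, {"dx": -0.002, "dy": 0.108, "dz": -0.111, "twist": -17.4}, {"dx": -0.002, "dy": 0.108, "dz": -0.112, "twist": -17.4}, {"dx": -0.002, "dy": 0.108, "dz": -0.112, "twist": -17.4}, {"dx": 0.03, "dy": 0.108, "dz": -0.112, "twist": -17.4}, {"dx": 0.07, "dy": 0.108, "dz": -0.112, "twist": -17.4}, {"dx": 0.095, "dy": 0.108, "dz": -0.112, "twist": -17.4}, {"dx": 0.104, "dy": 0.108, "dz": -0.112, "twist": -17.4}, {"dx": 0.104, "dy": 0.108, "dz": -0.112, "twist": -17.4}, {"dx": 0.104, "dy": 0.108, "dz": -0.112, "twist": -17.4}]'

```text
time_s: 13.08
ee_pos: [0.5988, -0.0847, 0.0949]
tool_rot: [1.275, 1.162, -1.272]
contact_force: [0.3, -0.6, 0.3]
grip_width: 0.575
```

```bash
python3 - <<'E'
from h import *
from rig import *
s=read_state();goto(s,(.5975,-.0845,.0815),-5)
E
```

```text
dx,dy,dz mm [13.4 -1.3 -0.1] twist -0.1 rows>= 0.2 q6 -0.14 toolx [ 0.004  -0.0013 -1.    ] jaw ang -5.1
```

Emit:
arm_command --series '[{"dx": 0.004, "dy": -0.001, "dz": 0, "twist": 0}, {"dx": 0.008, "dy": -0.001, "dz": 0, "twist": 0}, {"dx": 0.01, "dy": -0.001, "dz": 0, "twist": 0}, {"dx": 0.0115, "dy": -0.001, "dz": 0, "twist": 0}, {"dx": 0.013, "dy": -0.001, "dz": 0, "twist": 0}, {"dx": 0.013, "dy": -0.001, "dz": 0, "twist": 0}]'

```text
time_s: 13.82
ee_pos: [0.5977, -0.0846, 0.0816]
tool_rot: [1.275, 1.163, -1.272]
contact_force: [-0.1, 0.6, -1.0]
grip_width: 0.582
```

Emit:
arm_command --series '[{"dx": 0.0007, "dy": 0, "dz": 0, "twist": 0}, {"dx": 0.0014, "dy": 0, "dz": 0, "twist": 0}, {"dx": 0.0014, "dy": 0, "dz": 0, "twist": 0}]'

```text
time_s: 14.2
ee_pos: [0.5979, -0.0846, 0.0811]
tool_rot: [1.275, 1.162, -1.272]
contact_force: [-2.7, 0.0, 5.9]
grip_width: 0.575
```

Contact at 6 N, so release.

Emit:
arm_command --series '[{"dx": 0, "dy": 0, "dz": 0, "twist": 0}, {"dx": 0, "dy": 0, "dz": 0, "twist": 0}, {"dx": 0, "dy": 0, "dz": 0, "twist": 0}]' --jaw 0.062

```text
time_s: 14.58
ee_pos: [0.5978, -0.0846, 0.0809]
tool_rot: [1.275, 1.163, -1.272]
contact_force: [-0.0, -0.0, 0.2]
grip_width: 0.723
```

Emit:
arm_command --series '[{"dx": -0.01, "dy": 0, "dz": 0, "twist": 0}, {"dx": -0.04, "dy": 0, "dz": 0, "twist": 0}, {"dx": -0.09, "dy": 0, "dz": 0.01, "twist": 0}, {"dx": -0.119, "dy": 0, "dz": 0.035, "twist": 0}, {"dx": -0.119, "dy": 0, "dz": 0.05, "twist": 0}, {"dx": -0.119, "dy": 0, "dz": 0.05, "twist": 0}, {"dx": -0.119, "dy": 0, "dz": 0.05, "twist": 0}]'

```text
time_s: 15.45
ee_pos: [0.5919, -0.1336, 0.1976]
tool_rot: [1.274, 1.166, -1.274]
contact_force: [0.2, -0.5, -0.0]
grip_width: 0.728
```

```bash
python3 - <<'E'
from h import *
from rig import *
s,w,P=wrist();cv2.imwrite('pics/w8.png',w['image'])
rects(w,P,'pink',.069,1000);rects(w,P,'red',.106,100)
d=get_image('top');rects(d,d['pose'],'pink',.069,200);rects(d,d['pose'],'brass',.045,15);cv2.imwrite('pics/crop2.png',cv2.resize(d['image'][170:270,220:430],None,fx=3.8,fy=3.8,interpolation=cv2.INTER_CUBIC))
goto(s,(.592,-.148,.15),-5)
E
```

```text
t 15.45 ee [ 0.5919 -0.1336  0.1976] grip 0.728 F [ 0.2 -0.5 -0. ]
pink px [318. 260.] area 1111.0 c [ 592.4 -152. ] size [41.8 20.9] ang 84.9
pink px [319. 159.] area 7043.5 c [598.8 -84.3] size [63.  50.4] ang 84.9
pink px [510. 223.] area 1231.0 c [ 609.4 -433. ] size [131.  111.9] ang 2.1
brass px [294. 216.] area 33.5 c [655.5  64. ] size [33.5  9.9] ang 87.6
brass px [275. 215.] area 34.0 c [659.6 111.4] size [34.2  8.8] ang 81.7
brass px [526. 174.] area 68.5 c [ 738.  -501.6] size [223.5   8.1] ang 88.5
brass px [321. 175.] area 75.0 c [ 7.576e+02 -6.000e-01] size [51.1 12.9] ang 87.6
brass px [349. 174.] area 68.0 c [755.2 -71.2] size [12.  52.3] ang 3.6
brass px [525. 169.] area 32.5 c [ 750.6 -497.2] size [207.4   3.9] ang 90.0
brass px [287. 105.] area 8705.0 c [934.3  64.7] size [1493.3   80.6] ang 87.5
dx,dy,dz mm [47.6  1.3 14.4] twist -0.1 rows>= 0.8 q6 -0.22 toolx [ 1.e-04  2.e-04 -1.e+00] jaw ang -5.1
```

View pics/w8.png

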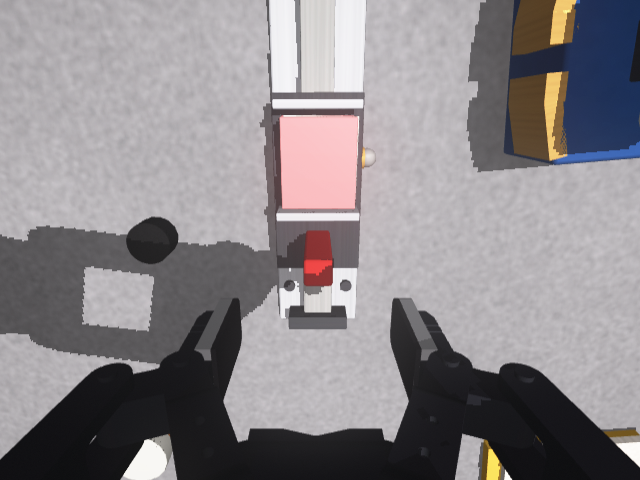

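The blank is squarely on the stack at (319,160), about 1 mm off by the top-face estimate. The post is at (318,262). Computed post position is (0.5927, −0.1475), and the notch is roughly 178 mm ahead.

Emit:
arm_command --series '[{"dx": 0.02, "dy": 0.002, "dz": 0.014, "twist": 0}, {"dx": 0.04, "dy": 0.002, "dz": 0.014, "twist": 0}, {"dx": 0.07, "dy": 0.002, "dz": 0.014, "twist": 0}, {"dx": 0.095, "dy": 0.002, "dz": 0.014, "twist": 0}, {"dx": 0.105, "dy": 0.002, "dz": 0.014, "twist": 0}, {"dx": 0.105, "dy": 0.002, "dz": 0.014, "twist": 0}]'

```text
time_s: 16.3
ee_pos: [0.5922, -0.1473, 0.0914]
tool_rot: [1.273, 1.168, -1.275]
contact_force: [0.4, 0.6, -0.2]
grip_width: 0.725
```

Emit:
arm_command --series '[{"dx": 0, "dy": 0, "dz": 0, "twist": 0}, {"dx": 0, "dy": 0, "dz": 0, "twist": 0}, {"dx": 0, "dy": 0, "dz": 0, "twist": 0}, {"dx": 0, "dy": 0, "dz": 0, "twist": 0}, {"dx": 0, "dy": 0, "dz": 0, "twist": 0}, {"dx": 0, "dy": 0, "dz": 0, "twist": 0}, {"dx": 0, "dy": 0, "dz": 0, "twist": 0}, {"dx": 0, "dy": 0, "dz": 0, "twist": 0}]' --jaw 0.005 --newtons 40

```text
time_s: 17.3
ee_pos: [0.5921, -0.1475, 0.0926]
tool_rot: [1.273, 1.168, -1.275]
contact_force: [-5.1, -0.4, 5.8]
grip_width: 0.203
```

```bash
python3 - <<'E'
from h import *
s,w,P=wrist();y=np.array([np.cos(np.radians(85)),np.sin(np.radians(85))])
goto(s,np.r_[s['ee_pos'][:2]+.1*y,s['ee_pos'][2]],-5)
E
```

```text
t 17.3 ee [ 0.5921 -0.1475  0.0926] grip 0.203 F [-5.1 -0.4  5.8]
dx,dy,dz mm [   0.   -0. -100.] twist -0.0 rows>= 1.6 q6 -0.24 toolx [-2.2e-03  5.0e-04 -1.0e+00] jaw ang -5.0
```

Emit:
arm_command --series '[{"dx": 0, "dy": 0, "dz": -0.002, "twist": 0}, {"dx": 0, "dy": 0, "dz": -0.007, "twist": 0}, {"dx": 0, "dy": 0, "dz": -0.014, "twist": 0}, {"dx": 0, "dy": 0, "dz": -0.024, "twist": 0}, {"dx": 0, "dy": 0, "dz": -0.034, "twist": 0}, {"dx": 0, "dy": 0, "dz": -0.044, "twist": 0}, {"dx": 0, "dy": 0, "dz": -0.054, "twist": 0}, {"dx": 0, "dy": 0, "dz": -0.064, "twist": 0}, {"dx": 0, "dy": 0, "dz": -0.074, "twist": 0}, {"dx": 0, "dy": 0, "dz": -0.084, "twist": 0}, {"dx": 0, "dy": 0, "dz": -0.094, "twist": 0}, {"dx": 0, "dy": 0, "dz": -0.102, "twist": 0}, {"dx": 0, "dy": 0, "dz": -0.107, "twist": 0}, {"dx": 0, "dy": 0, "dz": -0.11, "twist": 0}, {"dx": 0, "dy": 0, "dz": -0.11, "twist": 0}]'

```text
time_s: 19.23
ee_pos: [0.6017, -0.0371, 0.0926]
tool_rot: [1.273, 1.169, -1.275]
contact_force: [-4.2, 1.2, 2.4]
grip_width: 0.206
```

```bash
python3 - <<'E'
from h import *
s,w,P=wrist();cv2.imwrite('pics/w9.png',w['image']);import pickle;pickle.dump((s,w,P),open('w9.pkl','wb'))
rects(w,P,'brass',.045,30);rects(w,P,'pink',.069,500);rects(w,P,'blue',.05,200)
E
```

```text
t 19.225 ee [ 0.6017 -0.0371  0.0926] grip 0.206 F [-4.2  1.2  2.4]
brass px [627. 286.] area 113.5 c [753.5 -50.8] size [ 3.2 17.2] ang 59.2
brass px [390. 154.] area 96.5 c [639.8  22.7] size [14.2  2.2] ang 88.4
brass px [429.  44.] area 1662.0 c [655.5  62.5] size [34.9  9.2] ang 85.0
pink px [314. 289.] area 1175.0 c [602.3 -27.4] size [19.7 18.7] ang 89.9
pink px [321. 153.] area 22091.0 c [608.8  25.2] size [61.8 56.5] ang 85.0
blue px [566. 302.] area 392.5 c [721.4 -57.8] size [ 7.1 33.3] ang 4.6
blue px [489.  51.] area 7075.0 c [678.4  58.7] size [36.1 41.9] ang 84.9
```

View pics/w9.png

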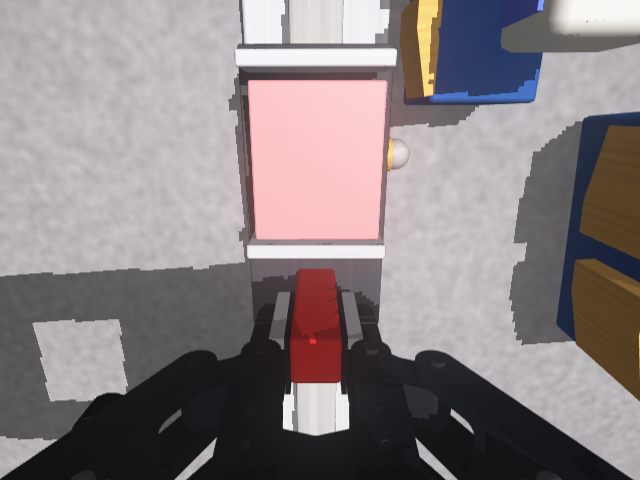

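Ball at (398,154), stack intact, and the notch is just beyond the top edge. Advance 40 mm.

Emit:
arm_command --series '[{"dx": 0, "dy": 0, "dz": -0.003, "twist": 0}, {"dx": 0, "dy": 0, "dz": -0.009, "twist": 0}, {"dx": 0, "dy": 0, "dz": -0.016, "twist": 0}, {"dx": 0, "dy": 0, "dz": -0.024, "twist": 0}, {"dx": 0, "dy": 0, "dz": -0.032, "twist": 0}, {"dx": 0, "dy": 0, "dz": -0.037, "twist": 0}, {"dx": 0, "dy": 0, "dz": -0.04, "twist": 0}, {"dx": 0, "dy": 0, "dz": -0.04, "twist": 0}]'

```text
time_s: 20.27
ee_pos: [0.6051, 0.002, 0.0926]
tool_rot: [1.273, 1.169, -1.276]
contact_force: [-4.5, -3.6, 2.3]
grip_width: 0.206
```

```bash
python3 - <<'E'
from h import *
s,w,P=wrist();cv2.imwrite('pics/w10.png',w['image']);import pickle;pickle.dump((s,w,P),open('w10.pkl','wb'))
for z in(.035,.05):rects(w,P,'brass',z,50)
rects(w,P,'pink',.069,500)
E
```

```text
t 20.275 ee [0.6051 0.002  0.0926] grip 0.206 F [-4.5 -3.6  2.3]
brass px [625. 421.] area 1138.0 c [ 779.4 -108.5] size [11.9 66.6] ang 5.2
brass px [636. 329.] area 243.0 c [773.4 -43.5] size [ 5.3 26.7] ang 10.0
brass px [390. 154.] area 110.0 c [645.   60.5] size [15.   2.3] ang 88.4
brass px [420. 143.] area 1444.5 c [658.1  61.9] size [40.   9.7] ang 85.0
brass px [428.  38.] area 1372.5 c [662.  107.4] size [27.6  9.7] ang 84.9
brass px [625. 421.] area 1138.0 c [765.4 -92.4] size [10.9 61. ] ang 5.2
brass px [636. 329.] area 243.0 c [759.9 -32.9] size [ 4.8 24.5] ang 10.0
brass px [390. 154.] area 110.0 c [642.3  62.4] size [13.7  2.1] ang 88.4
brass px [420. 143.] area 1444.5 c [654.3  63.6] size [36.6  8.9] ang 85.0
brass px [428.  38.] area 1372.5 c [657.9 105.2] size [25.3  8.9] ang 84.9
pink px [314. 287.] area 1004.0 c [606.4  12. ] size [18.1 17.4] ang 85.0
pink px [340. 152.] area 21278.0 c [615.5  62.6] size [59.2 57.8] ang 85.0
```

View pics/w10.png

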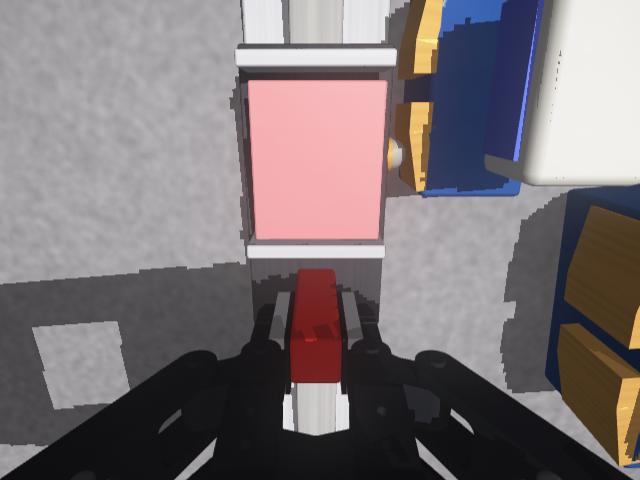

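The notch gap is at (417,90) and the ball at (398,154). Remaining distance is 27.1 mm by the wrist view and 27.6 mm by the top view, with ramp force now felt at −3.6 N. Approach slowly.

Emit:
arm_command --series '[{"dx": 0, "dy": 0, "dz": -0.003, "twist": 0}, {"dx": 0, "dy": 0, "dz": -0.006, "twist": 0}, {"dx": 0, "dy": 0, "dz": -0.01, "twist": 0}, {"dx": 0, "dy": 0, "dz": -0.014, "twist": 0}, {"dx": 0, "dy": 0, "dz": -0.017, "twist": 0}, {"dx": 0, "dy": 0, "dz": -0.019, "twist": 0}, {"dx": 0, "dy": 0, "dz": -0.019, "twist": 0}]'

```text
time_s: 21.2
ee_pos: [0.6067, 0.0203, 0.0926]
tool_rot: [1.272, 1.168, -1.276]
contact_force: [-4.7, -2.2, 2.6]
grip_width: 0.205
```

Emit:
arm_command --series '[{"dx": 0, "dy": 0, "dz": -0.001, "twist": 0}, {"dx": 0, "dy": 0, "dz": -0.002, "twist": 0}, {"dx": 0, "dy": 0, "dz": -0.003, "twist": 0}, {"dx": 0, "dy": 0, "dz": -0.003, "twist": 0}]'

```text
time_s: 21.7
ee_pos: [0.6068, 0.0225, 0.0926]
tool_rot: [1.271, 1.168, -1.277]
contact_force: [-4.5, -3.2, 3.7]
grip_width: 0.21
```

Emit:
arm_command --series '[{"dx": 0, "dy": 0, "dz": -0.001, "twist": 0}, {"dx": 0, "dy": 0, "dz": -0.002, "twist": 0}, {"dx": 0, "dy": 0, "dz": -0.002, "twist": 0}, {"dx": 0, "dy": 0, "dz": -0.002, "twist": 0}]'

```text
time_s: 22.2
ee_pos: [0.607, 0.0238, 0.0926]
tool_rot: [1.271, 1.167, -1.278]
contact_force: [-5.8, -3.8, 2.8]
grip_width: 0.202
```

Emit:
arm_command --series '[{"dx": 0, "dy": 0, "dz": -0.001, "twist": 0}, {"dx": 0, "dy": 0, "dz": -0.002, "twist": 0}, {"dx": 0, "dy": 0, "dz": -0.0025, "twist": 0}, {"dx": 0, "dy": 0, "dz": -0.0025, "twist": 0}]'

```text
time_s: 22.7
ee_pos: [0.6071, 0.0259, 0.0926]
tool_rot: [1.271, 1.167, -1.278]
contact_force: [-5.4, -1.6, 3.8]
grip_width: 0.208
```

Emit:
arm_command --series '[{"dx": 0, "dy": 0, "dz": -0.001, "twist": 0}, {"dx": 0, "dy": 0, "dz": -0.002, "twist": 0}, {"dx": 0, "dy": 0, "dz": -0.002, "twist": 0}]'

```text
time_s: 23.08
ee_pos: [0.6073, 0.0281, 0.0926]
tool_rot: [1.272, 1.167, -1.278]
contact_force: [-3.9, 1.1, 2.1]
grip_width: 0.205
```

Emit:
arm_command --series '[{"dx": 0, "dy": 0, "dz": -0.001, "twist": 0}, {"dx": 0, "dy": 0, "dz": -0.001, "twist": 0}, {"dx": 0, "dy": 0, "dz": -0.001, "twist": 0}]'

```text
time_s: 23.45
ee_pos: [0.6074, 0.0294, 0.0926]
tool_rot: [1.272, 1.168, -1.278]
contact_force: [-5.3, 1.5, 2.7]
grip_width: 0.202
```

```bash
python3 - <<'E'
from h import *
from rig import *
s,w,P=wrist()
for z in(.05,):rects(w,P,'brass',z,50)
rects(w,P,'pink',.069,2000)
cv2.imwrite('pics/w11.png',w['image'])
E
```

```text
t 23.45 ee [0.6074 0.0294 0.0926] grip 0.202 F [-5.3  1.5  2.7]
brass px [614. 443.] area 616.0 c [763.7 -81. ] size [29.7 10.2] ang 89.8
brass px [630. 364.] area 961.0 c [764.1 -25.6] size [45.9 10.2] ang 86.2
brass px [416. 201.] area 1299.5 c [656.5  65.2] size [11.9 38.8] ang 0.9
brass px [390. 154.] area 115.0 c [644.7  89.8] size [13.7  2.1] ang 88.3
brass px [424.  98.] area 1595.5 c [658.4 111.4] size [36.7  8.9] ang 85.0
pink px [340. 160.] area 21340.0 c [617.9  90.3] size [59.5 57.7] ang 85.0
```

Emit:
arm_command --series '[{"dx": 0, "dy": -0.0003, "dz": -0.0007, "twist": 0}, {"dx": 0, "dy": -0.0003, "dz": -0.0007, "twist": 0}, {"dx": 0, "dy": -0.0003, "dz": -0.0007, "twist": 0}, {"dx": 0, "dy": -0.0003, "dz": -0.0007, "twist": 0}]'

```text
time_s: 24.0
ee_pos: [0.6074, 0.0298, 0.0926]
tool_rot: [1.272, 1.167, -1.277]
contact_force: [-2.0, -2.8, 0.8]
grip_width: 0.205
```

```bash
python3 - <<'E'
from h import *;import pickle
s,w,P=wrist()
a=pickle.load(open('w9.pkl','rb'))[1]['image']
for i in(a,w['image']):
    m=mask(i,'pink')[70:240,240:387]; k=cv2.morphologyEx(m,cv2.MORPH_OPEN,np.ones((9,9)));print(cv2.boundingRect(k),(k>0).sum(),cv2.moments(k)['m10']/cv2.moments(k)['m00'],cv2.moments(k)['m01']/cv2.moments(k)['m00'])
print(s['joint_vel'].round(4),s['grip_width'])
E
```

```text
t 24.0 ee [0.6074 0.0298 0.0926] grip 0.205 F [-2.  -2.8  0.8]
(5, 3, 142, 167) 20863 74.08181948904759 90.98940708431194
(7, 9, 140, 161) 21227 76.89070523390022 87.51217788665379
[-0.0011  0.0006 -0.0002  0.0025 -0.0007  0.0013] 0.20483641836994212
```

The stack hasn't shifted relative to the gripper (under about 1.5 mm), and the post is held. The force changed from pull to resist around this position, so the ball is home. Handing in.

```bash
python3 -c "
from rig import *
print(hand_in());s=read_state();print(s['time_s'],s['ee_pos'],s['contact_force'],s['grip_width'])"
```

```text
the job is handed in; nothing more can be done
None
the job is handed in; nothing more can be done
```

The job is handed in, at about 24 s of the 64 s allowed. I laid the sheet and then the loose blank on the lower blank, gripped the red post at 40 N and slid the carriage about 177.5 mm into the notch. No verdict was reported.

**Last checks:**
- **Notch:** the wrist view put the carriage 0.2 mm short of the notch. I then moved it another 0.4 mm and saw the push go from a forward pull (+1.5 N) to resistance (−2.8 N), which fits a seated ball.
- **Sheet:** it measured about 1.8 mm off the lower blank's centre in x after placing, inside the 6 mm allowed. The first contact while lowering it was about 2 mm higher than expected. I think a pad tip caught the edge of the lower blank, but the sheet measured flat after release.
- **Blank:** it measured about 1–1.5 mm off centre after placing. Near the end it appeared shifted 3 pixels across and 3.5 along in the wrist image, about 1–1.5 mm, partly from shading in the mask.
- **Grip:** the post was still held at the end, with the jaws 17.5 mm apart and the arm nearly still.

**Not confirmed:** the last picture could not be viewed because the 12-picture limit was reached, so the end state was checked by numbers only. I did not re-measure the bowl, jar or bin at the end; the planned moves kept clear of them.

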